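Latch the tilted test box and make the contact press

TASK

Swing the steel hasp on the tilted test box right over until it lies flat on the lid with the staple through its slot. Then press the round plunger head down along its axis until it comes firmly up against the part inside - how deep that is has to be felt - keep it firmly there for a full second without ramming it, and let it spring all the way back up. Leave the hasp closed and the other things on the bench where they stand.

Things in the scene. Friction and masses are not known exactly. Their poses are not given: they have to be found in the camera images.
- tester: Fixed grey test box 200 x 240 x 55 mm with a shut aluminium lid 10 mm thick, all tilted 20 degrees so that the lid slopes down to the front (-x, towards the robot at yaw 0). Origin on the bench under its middle, z up, x to its high rear edge, y along its front edge. The lid's plane holds y and u = (cos20, 0, sin20); its normal is w = (-sin20, 0, cos20). Lid top: 69 mm high in front, 137 behind
- hasp (a joint): Angle of the hasp, a flat steel strap 34 mm wide, 4 mm thick, 90 mm long, pivoted along the tester's y at the front edge of the lid. 0 = flat on the lid, pointing up the slope; positive = swung up and back (1.57 = square to the lid, more = leaning out over the front); limit 2.3. Stiff (0.05 Nm): it stays where it is left. Its slot for the staple runs from 48 to 74 mm from the pivot
- hasp_tip (a point): Middle of the rolled end (10 mm diameter) of the hasp, 85 mm from its pivot; x points from the pivot to the tip, y along the pivot, z out of the lid when the hasp is closed
- plunger (a joint): How far the plunger is pushed in, m: 0 = fully up (spring). It meets the part inside somewhere between 9 and 25 mm; this differs each time and cannot be seen. The spring needs 4 N to start, 0.2 N more per mm, at most 9 N; on the part it climbs by 10 N per mm. Firmly there means 13 N or more on the head; above 40 N the part is crushed
- hasp_pivot (a point): Middle of the hasp's pivot, 4 mm above the lid, fixed on the tester; x points up the slope, y along the pivot (tester's y), z out of the lid (w)
- staple (a point): Foot of the staple on the lid, 58 mm up the slope from the pivot: a steel loop 19 mm long up the slope, 5 mm thick, standing 18.5 mm out of the lid; x up the slope, z out of the lid
- plunger_top (a point): Top centre of the black mushroom-shaped plunger head, 54 mm diameter, 16 mm thick, on a steel stem 18 mm thick; fully up it stands 57 mm out of the lid, in a bush 40 mm in diameter and 10 mm high. 111 mm up the slope and 115 mm to +y of the hasp's pivot. z points out along the plunger's axis (tilted 20 degrees to the tester's front), y along the tester's y
- spool: Bystander: metal wire spool standing upright, 60 mm diameter, 58 mm high, origin at its foot, z up
- flux: Bystander: small white bottle, 48 mm diameter, 95 mm high, origin at its foot, z up
- coupling: Bystander: dark steel turned part standing upright, 40 mm diameter, 70 mm high, origin at its foot, z up

How it is judged (in metres and radians):
On the way, in this order (a step that is already met when the one before it is completed fails the run):
1. the hasp is swung flat onto the lid (within 0.08 rad) while the plunger is up (value of joint hasp below 0.08 rad and value of joint plunger below 0.003 m), for 0.2 s.
2. the plunger is held down against the part inside with at least 12 N for 0.9 s, hasp closed (value of joint plunger above 0.008 m and contact force between the fingers and plunger above 12 N and value of joint hasp below 0.08 rad), for 0.9 s.
3. the plunger has sprung back up (value of joint plunger below 0.003 m), for 0.2 s.
At the end, for the whole second after the job is handed in: The hasp lies flat on the lid (within 0.08 rad), the plunger is fully up again (within 3 mm) after its press, and the spool, bottle and turned part stand within 20 mm of where they were (all of step 1 and distance of each of spool, flux, coupling from where it was at the start of the episode below 0.02 m); the robot touches nothing.
It fails at once if the plunger is rammed: more than 40 N between the gripper or arm and the plunger (contact force between any of the fingers, the arm and plunger above 40 N).
It fails at once if a bystander is pushed more than 20 mm or knocked over (distance of any of spool, flux, coupling from where it was at the start of the episode above 0.02 m or angle between any of spool, flux, coupling's own z axis and vertical above 0.5 rad).
It also fails if it takes over 54 s, if anything falls off the work surface, if the arm or the gripper's body presses on something with over 40 N, if the wrist force passes 120 N, or if a joint passes its speed limit or range.

ROBOT

A 6-joint arm with a two-finger parallel gripper is mounted at the origin on the work surface. World frame = base frame: x ahead of the robot, y to its left, z up, the work surface at z = 0. Lengths are in mm, angles in rad, forces in N, time in s.
With the tool pointing down it reaches from about 375 to 825 mm from the base axis. Payload 5.5 kg.
Tool frame: the origin (TCP) lies where the fingers leave the gripper's body, on its centre line; the fingertips stand 73 mm ahead of it and the grasp point (between the pads) lies 54 mm ahead of it; z points along the fingers, y is the line along which they close (so a half turn about z gives the same grasp; the last joint's range is limited). The gripper opens to 85 mm and grips with 20 to 120 N. Pads are 22 mm wide; open, the fingers measure 114 mm over their backs; the gripper's body (76 mm by 85 mm) begins 54 mm behind the grasp point. The pads swing forward as they close: fully open they stand 13 mm farther back than shut.
Start: joints at [1.277, 0.314, -0.047, 1.21, 0, 1.571], TCP at [173.752, 574.287, 303.899] pointing down, gripper open.
Joint ranges: [-2.67, 2.67], [-0.69, 1.73], [-1.03, 1.25], [-2.08, 2.16], [-1.42, 1.45], [-3.14, 3.14]. Speed limits (rad/s): [2.39, 2.39, 3.01, 3.14, 3.14, 3.14].

INTERFACE

Orientations are given as a 3x3 rotation matrix whose columns are the frame's x, y, z axes.
In Python, from station import robot, camera, camera_model, job gives the robot as it stands.
- The arm moves only by the tool move_arm, never from a script. Its argument "increments" is a list of rows, each a list of 2 entries, a list of its own where there are three numbers: the shift along the world's x, y, z scaled (see below), then the turn, a rotation vector about the world's x, y, z scaled (see below). A call has 1 to 10 rows; each row is the pose to reach, as a shift and turn from the pose commanded when the call began; what a row does not reach only later rows make up. The controller multiplies each number of a shift by 300 mm and each number of a turn by 1.5 rad. A row lasts 1/10 s, in which the tool goes at most 50 mm and 8.59 degrees, less where a joint would pass 70% of its speed; a pose out of reach is approached as far as the arm can. A call with a number of a shift or a turn outside -1 to 1 is refused whole. A call with a gripper value outside its range is refused whole. "gripper" is the opening, from 0 (shut) to 1 (fully open), set as the call begins (left out, the last holds). The fingers move at their own pace and stop on an object; the grip force is fixed at half the most. Time passes only in rows, so rows that repeat a pose let the fingers close. It gives the time, the measured TCP pose, the force, the opening and the grip force at its end, in the units of the state.
- robot.sense(): the state, without advancing time (a new reading comes with each control period).
- camera(name): name is "side" or "top"; returns the picture (400x640x3 uint8, red, green, blue); there is no depth.
- camera_model(name): a dict with "fx", "fy", "cx", "cy" (pixels), "R" (3x3) and "t" (3): a world point X has camera coordinates R X + t. Camera axes: x right, y down, z forward; pixel columns grow to the right and rows downward; lengths in mm; the calibration is good to about 2 mm. A picture is of the moment at which its call begins. camera_model takes no time and is no camera call.
- job.job_done(): hands the job in; it is judged then, once.
The state is a dict: "time_s": time; "qpos": joint angles; "joint_vel": joint speeds; "joint_efforts": joint torques, N m; "tool_pos": TCP position; "tcp_rot": TCP orientation; "ft_force": force on the tool from outside, world axes, zero at the start; "wrist_torque": the same for the moment, N m; "finger_gap": finger opening in mm; "finger_force": force on a finger pad.
Only numpy, scipy, OpenCV 4.12 (cv2) and the standard library are available. Lean on these libraries where they do the work, as an engineer would, in place of code of your own. Each camera call takes 0.05 s, during which the arm holds its last target. There are 200 camera calls.

## Working session

There is one attempt and no reset: what is moved stays moved. The work goes in short steps, Python scripts to look and compute and a tool call to move; the robot and the scene stay as the last step left them, time stands still between calls to the robot, and variables do not carry over. Pictures are saved under pics/ and viewed, at most 10 in all, crops included, and the job is handed in when it is done.

Besides the shell and the picture viewer there is one more tool, called after "Call:" as name(argument=value, ...), one argument or row to a line, values as JSON. move_arm: Moves the arm, as the interface text tells. Its arguments: {"type":"object","properties":{"increments":{"type":"array"},"gripper":{"type":"number"}},"required":["increments"]}

```bash
mkdir -p pics; python3 - <<'E'
from station import robot,camera,camera_model
import cv2
for n in("side","top"):
    cv2.imwrite(f"pics/{n}0.png",camera(n)[:,:,::-1]); m=camera_model(n); print(n,m)
s=robot.sense(); print(s['time_s'],s['tool_pos'],s['tcp_rot'],s['ft_force'],s['finger_gap'])
E
```

```text
side {'fx': 397.54795788239, 'fy': 397.54795788239, 'cx': 317.2608712259063, 'cy': 199.09762193513816, 'R': array([[ 0.88195915, -0.47109907, -0.01461962],
       [-0.31747486, -0.57085673, -0.7571871 ],
       [ 0.34836443,  0.67244945, -0.65303442]]), 't': array([-480.1642734 ,  307.0050787 ,  623.70757944])}
top {'fx': 482.57854306243456, 'fy': 482.57854306243456, 'cx': 315.4326749773349, 'cy': 201.68006656299764, 'R': array([[-0.00622563, -0.99997914, -0.00172028],
       [-0.99883569,  0.00630079, -0.04782856],
       [ 0.0478384 ,  0.00142051, -0.99885408]]), 't': array([  51.92353136,  608.14375734, 1053.22934954])}
0.1 [173.65229587 573.91175539 303.11255437] [[-9.57148459e-01  2.89597387e-01 -4.25909429e-04]
 [ 2.89597700e-01  9.57147359e-01 -1.45077211e-03]
 [-1.24817269e-05 -1.51194668e-03 -9.99998857e-01]] [-0.26272435 -0.09526995  0.11758192] 85.24839273459013
```

View pics/side0.png

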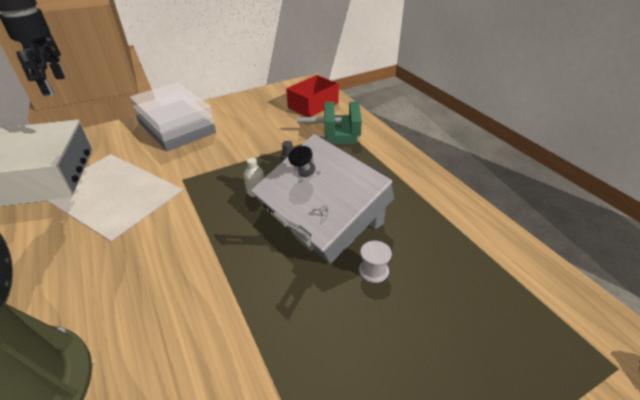

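View pics/top0.png

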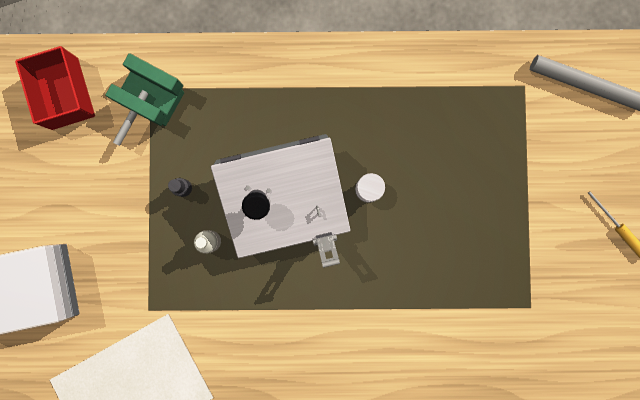

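The side view shows the tilted box near (322,195), with its plunger at (300,157). In the top view the lid corners are about (238,257), (350,232), (330,136) and (211,165), and the plunger head is at (256,205). The hasp hangs out over the front at (327,250). I'll zoom in on both.

```bash
python3 - <<'E'
import cv2
a=cv2.imread("pics/top0.png")[125:275,195:395]; cv2.imwrite("pics/topc.png",cv2.resize(a,(800,600),interpolation=cv2.INTER_CUBIC))
a=cv2.imread("pics/side0.png")[130:280,230:430]; cv2.imwrite("pics/sidec.png",cv2.resize(a,(800,600),interpolation=cv2.INTER_CUBIC))
E
```

```text
(no output)
```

View pics/topc.png

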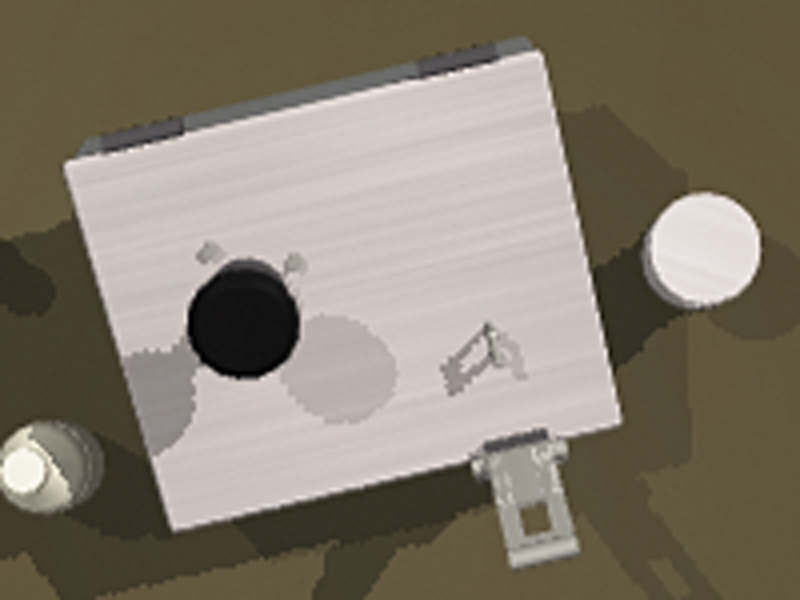

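View pics/sidec.png

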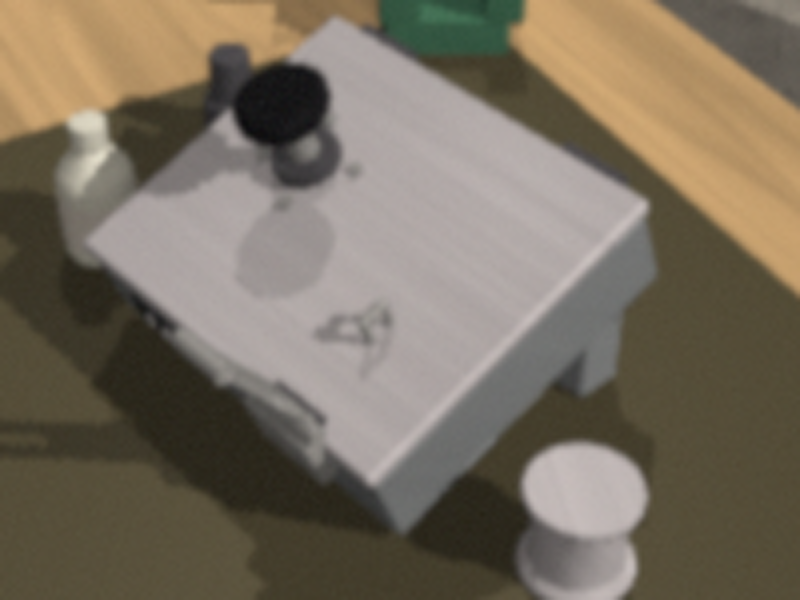

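```bash
cat > geo.py <<'E'
import numpy as np
from scipy.optimize import least_squares
from station import camera_model
M={n:camera_model(n) for n in("side","top")}
def proj(n,X):
    m=M[n]; c=np.asarray(X)@m["R"].T+m["t"]; return np.c_[m["fx"]*c[:,0]/c[:,2]+m["cx"],m["fy"]*c[:,1]/c[:,2]+m["cy"]]
c20,s20=np.cos(np.radians(20)),np.sin(np.radians(20))
def axes(yaw):
    h=np.array([np.cos(yaw),np.sin(yaw),0]);z=np.array([0,0,1.])
    return c20*h+s20*z, np.array([-np.sin(yaw),np.cos(yaw),0]), -s20*h+c20*z
E
cat > fit.py <<'E'
from geo import *
T=np.array([[173,530],[622,422],[541,50],[66,162],[244,322],[490,325]])/4.+[195,125]-.4
S=np.array([[88,242],[375,487],[648,205],[335,17],[283,103],[384,316]])/4.+[230,130]-.4
tip=np.array([545,557])/4+[195,125]-.4
def pts(p):
    u,y,w=axes(p[2]); C=np.array([p[0],p[1],103.])
    piv=C+p[3]*u+p[4]*y+4*w
    L=[C+a*100*u+b*120*y for a,b in((-1,1),(-1,-1),(1,-1),(1,1))]
    return np.array(L+[piv-4*w+111*u+115*y+57*w, piv-4*w+58*u+16*w]),piv,u,y,w
def f(p):
    P,piv,u,y,w=pts(p); t=piv+85*(np.cos(p[5])*u+np.sin(p[5])*w)
    return np.r_[(proj("top",P)-T).ravel(),(proj("side",P)-S).ravel(),(proj("top",[t])-tip).ravel()]
r=least_squares(f,[600,50,.2,-96,-60,1.9]); p=r.x
print(p.round(3)); print(r.fun.reshape(-1,2).round(1).tolist())
P,piv,u,y,w=pts(p); print("piv",piv,"plunger top",P[4],"staple",P[5]-16*w,"\nu",u,"y",y,"w",w)
for a in(p[5],2.3,1.57): print(a,"tip",piv+85*(np.cos(a)*u+np.sin(a)*w))
def gnd(n,px,z):
    m=M[n]; d=m["R"].T@[(px[0]-m["cx"])/m["fx"],(px[1]-m["cy"])/m["fy"],1]; o=-m["R"].T@m["t"]; return o+d*(z-o[2])/d[2]
print("spool",gnd("top",(195+704/4,125+250/4),58),"flux",gnd("top",(195+24/4,125+470/4),95),"coup",gnd("top",(179,186),70))
E
python3 fit.py
```

```text
[ 6.09805e+02  1.14097e+02  2.32000e-01 -9.27420e+01 -6.50350e+01
  1.98200e+00]
[[0.7, 0.1], [0.0, -0.0], [-0.1, 0.5], [0.1, 1.1], [-0.1, -0.3], [1.3, 3.9], [0.1, -0.1], [0.1, -1.8], [1.0, -1.1], [1.0, -0.4], [1.1, -3.0], [0.1, -1.4], [0.8, -0.2]]
piv [538.58424522  30.47568667  75.03909351] plunger top [596.05724312 162.18993182 162.80703832] staple [592.96197161  43.30331295  91.11749134] 
u [0.91458953 0.21575034 0.34202014] y [-0.22959671  0.97328585  0.        ] w [-0.33288337 -0.0785267   0.93969262]
1.9819263489351509 tip [481.57851365  17.0281178  136.63868327]
2.3 tip [465.68808059  13.27958784 115.23167202]
1.57 tip [510.35107456  23.81552292 154.93609153]
spool [635.80399472 -70.23180971  58.        ] flux [522.77184187 281.78494597  95.        ] coup [640.61112947 334.61767679  70.        ]
```

```bash
cat > fit.py <<'E'
from geo import *
T=np.array([[173,530],[622,422],[541,50],[66,162],[244,324],[521,456]])/4.+[195,125]-.4
S=np.array([[88,242],[375,487],[648,205],[335,17]])/4.+[230,130]-.4
tip=np.array([545,557])/4+[195,125]-.4
def pts(p):
    u,y,w=axes(p[2]); C=np.array([p[0],p[1],103.])
    piv=C+p[3]*u+p[4]*y+4*w
    L=[C+a*100*u+b*120*y for a,b in((-1,1),(-1,-1),(1,-1),(1,1))]
    return np.array(L+[piv-4*w+111*u+115*y+57*w, piv]),piv,u,y,w
def f(p):
    P,piv,u,y,w=pts(p); t=piv+85*(np.cos(p[5])*u+np.sin(p[5])*w)
    return np.r_[(proj("top",P)-T).ravel(),(proj("side",P[:4])-S).ravel(),(proj("top",[t])-tip).ravel()]
r=least_squares(f,[600,50,.2,-96,-60,1.9]); p=r.x
P,piv,u,y,w=pts(p)
if __name__=="__main__":
    print(p.round(3)); print(r.fun.reshape(-1,2).round(1).tolist())
    print("piv",piv.round(1),"plunger",P[4].round(1))
    for F in((-65,90),(-65,55),(-20,70),(10,75),(35,65),(55,50),(70,38),(82,22),(88,8)):
        print(F,(piv+F[0]*u+(F[1]+73)*w).round(1))
    print("plunger TCP +30",(P[4]+103*w).round(1))
    from scipy.spatial.transform import Rotation as R
    from station import robot
    s=robot.sense(); Rg=np.c_[-u,y,-w]
    print("rotvec/1.5",(R.from_matrix(Rg@np.array(s['tcp_rot']).T).as_rotvec()/1.5).round(3), "pos",s['tool_pos'])
E
python3 fit.py
```

```text
[ 6.09454e+02  1.13960e+02  2.26000e-01 -9.79990e+01 -6.45630e+01
  1.88800e+00]
[[0.5, -0.0], [-0.1, 0.5], [0.4, 1.0], [0.3, 0.9], [0.3, 1.9], [-0.6, -2.1], [0.1, -0.3], [-0.5, -1.7], [0.9, -0.8], [1.3, -0.3], [0.2, -0.0]]
piv [532.8  30.1  73.2] plunger [591.1 161.5 161. ]
(-65, 90) [418.9   4.  204.2]
(-65, 55) [430.6   6.7 171.3]
(-20, 70) [466.8  15.  200.8]
(10, 75) [492.6  20.9 215.7]
(35, 65) [518.9  26.9 214.9]
(55, 50) [542.2  32.3 207.6]
(70, 38) [559.9  36.4 201.5]
(82, 22) [576.2  40.1 190.6]
(88, 8) [586.4  42.4 179.5]
plunger TCP +30 [556.7 153.6 257.8]
rotvec/1.5 [-0.007 -0.235  0.343] pos [173.65229587 573.91175539 303.11255437]
```

Call:
move_arm(
  increments=[
    [[0.1, -0.15, 0.05], [0, -0.05, 0.07]],
    [[0.2, -0.3, 0.05], [0, -0.1, 0.14]],
    [[0.3, -0.5, 0.05], [-0.003, -0.14, 0.21]],
    [[0.4, -0.65, 0.05], [-0.005, -0.18, 0.28]],
    [[0.45, -0.8, 0.05], [-0.007, -0.235, 0.343]],
    [[0.5, -1, 0.05], [-0.007, -0.235, 0.343]],
    [[0.5, -1, 0.05], [-0.007, -0.235, 0.343]],
    [[0.5, -1, 0.05], [-0.007, -0.235, 0.343]],
  ],
  gripper=0,
)

```text
time_s: 0.9
tool_pos: [323.9, 269.9, 318.5]
tcp_rot: [[-0.917, -0.219, 0.333], [-0.206, 0.976, 0.075], [-0.342, 0.0, -0.94]]
ft_force: [0.2, 0.8, -0.0]
finger_gap: -0.4
finger_force: 0.0
```

Call:
move_arm(
  increments=[
    [[0.05, -0.15, 0], [0, 0, 0]],
    [[0.1, -0.3, 0], [0, 0, 0]],
    [[0.15, -0.45, 0], [0, 0, 0]],
    [[0.2, -0.6, 0], [0, 0, 0]],
    [[0.25, -0.75, 0], [0, 0, 0]],
    [[0.3, -0.9, -0.05], [0, 0, 0]],
    [[0.317, -0.9, -0.2], [0, 0, 0]],
    [[0.317, -0.9, -0.35], [0, 0, 0]],
    [[0.357, -0.89, -0.49], [0, 0, 0]],
    [[0.357, -0.89, -0.49], [0, 0, 0]],
  ],
)

```text
time_s: 1.9
tool_pos: [427.5, 7.6, 166.3]
tcp_rot: [[-0.919, -0.224, 0.323], [-0.21, 0.975, 0.078], [-0.332, 0.004, -0.943]]
ft_force: [-0.5, -0.4, -0.1]
finger_gap: 0.2
finger_force: 0.0
```

```bash
python3 - <<'E'
from station import robot,camera
import cv2,numpy as np
a=camera("top")[125:275,195:395,::-1]; b=camera("side")[130:280,230:430,::-1]
cv2.imwrite("pics/both1.png",np.hstack([cv2.resize(x,(400,300),interpolation=cv2.INTER_CUBIC) for x in(a,b)]))
E
```

```text
(no output)
```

View pics/both1.png

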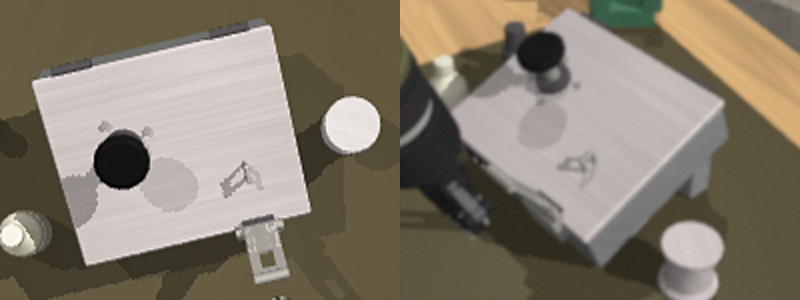

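The top view shows the closed fingers just in front of the hasp's end and in line with the strap. I'll start the push.

Call:
move_arm(
  increments=[
    [[0.03, 0.007, 0.025], [0, 0, 0]],
    [[0.06, 0.014, 0.05], [0, 0, 0]],
    [[0.09, 0.021, 0.075], [0, 0, 0]],
    [[0.12, 0.028, 0.098], [0, 0, 0]],
    [[0.163, 0.038, 0.123], [0, 0, 0]],
    [[0.207, 0.047, 0.148], [0, 0, 0]],
    [[0.25, 0.057, 0.15], [0, 0, 0]],
    [[0.294, 0.067, 0.145], [0, 0, 0]],
    [[0.294, 0.067, 0.145], [0, 0, 0]],
  ],
)

```text
time_s: 2.9
tool_pos: [521.0, 27.8, 215.6]
tcp_rot: [[-0.915, -0.225, 0.334], [-0.211, 0.974, 0.078], [-0.343, 0.001, -0.939]]
ft_force: [-0.1, -0.6, -0.1]
finger_gap: 0.0
finger_force: 0.0
```

```bash
python3 - <<'E'
from station import robot,camera
import cv2,numpy as np
a=camera("top")[125:275,195:395,::-1]; b=camera("side")[130:280,230:430,::-1]
cv2.imwrite("pics/both2.png",np.hstack([cv2.resize(x,(400,300),interpolation=cv2.INTER_CUBIC) for x in(a,b)]))
s=robot.sense();print(s['tool_pos'],s['ft_force'])
E
```

```text
[518.82951023  27.49036895 214.75495628] [1.1059584  0.32861719 0.6767403 ]
```

View pics/both2.png

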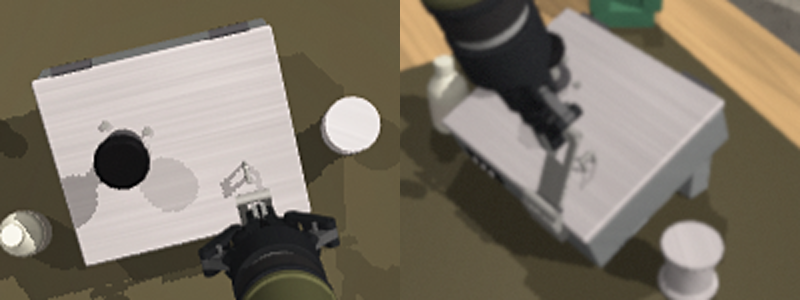

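The hasp is past square and leaning up the slope, at about 55° to the lid. I'll carry on over and down.

Call:
move_arm(
  increments=[
    [[0.039, 0.009, -0.012], [0, 0, 0]],
    [[0.078, 0.018, -0.024], [0, 0, 0]],
    [[0.107, 0.025, -0.035], [0, 0, 0]],
    [[0.137, 0.032, -0.045], [0, 0, 0]],
    [[0.164, 0.038, -0.063], [0, 0, 0]],
    [[0.191, 0.044, -0.081], [0, 0, 0]],
    [[0.208, 0.048, -0.1], [0, 0, 0]],
    [[0.225, 0.052, -0.118], [0, 0, 0]],
    [[0.225, 0.052, -0.118], [0, 0, 0]],
    [[0.225, 0.052, -0.118], [0, 0, 0]],
  ],
)

```text
time_s: 4.0
tool_pos: [586.3, 43.0, 179.7]
tcp_rot: [[-0.916, -0.224, 0.332], [-0.21, 0.975, 0.078], [-0.341, 0.002, -0.94]]
ft_force: [0.0, 0.1, 0.3]
finger_gap: 0.1
finger_force: 0.0
```

Call:
move_arm(
  increments=[
    [[0.0022, 0.0005, -0.0063], [0, 0, 0]],
    [[0.0044, 0.001, -0.0125], [0, 0, 0]],
    [[0.0044, 0.001, -0.0125], [0, 0, 0]],
  ],
)

```text
time_s: 4.3
tool_pos: [587.9, 43.2, 177.1]
tcp_rot: [[-0.916, -0.224, 0.334], [-0.21, 0.975, 0.078], [-0.343, 0.001, -0.94]]
ft_force: [-3.8, -0.6, 8.0]
finger_gap: 0.1
finger_force: 4.3
```

Call:
move_arm(
  increments=[
    [[0.0044, 0.001, -0.0125], [0, 0, 0]],
    [[0, 0, 0], [0, 0, 0]],
    [[-0.04, -0.01, 0.1], [0, 0, 0]],
    [[-0.07, -0.016, 0.2], [0, 0, 0]],
    [[-0.1, -0.024, 0.29], [0, 0, 0]],
    [[-0.1, -0.024, 0.29], [0, 0, 0]],
  ],
)

```text
time_s: 4.9
tool_pos: [559.4, 35.9, 267.9]
tcp_rot: [[-0.914, -0.224, 0.339], [-0.21, 0.975, 0.078], [-0.348, 0.0, -0.937]]
ft_force: [0.9, 0.5, 0.7]
finger_gap: 0.1
finger_force: 0.0
```

```bash
python3 - <<'E'
from station import robot,camera
import cv2,numpy as np
a=camera("top")[125:275,195:395,::-1]; b=camera("side")[130:280,230:430,::-1]
cv2.imwrite("pics/both3.png",np.hstack([cv2.resize(x,(400,300),interpolation=cv2.INTER_CUBIC) for x in(a,b)]))
s=robot.sense();print(s['tool_pos'],s['ft_force'])
E
```

```text
[558.17885749  35.99999738 264.04088739] [-0.01006763  0.17206865 -0.11194735]
```

View pics/both3.png

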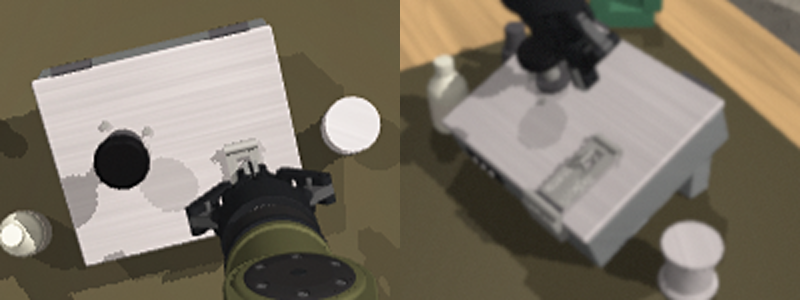

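In the side view the hasp lies flat at about (580,170), with the staple showing through its slot. Next is the plunger.

Call:
move_arm(
  increments=[
    [[0.003, 0.15, 0], [0, 0, 0]],
    [[0.003, 0.28, 0], [0, 0, 0]],
    [[0.003, 0.393, -0.015], [0, 0, 0]],
    [[0.003, 0.393, -0.017], [0, 0, 0]],
    [[0.003, 0.393, -0.017], [0, 0, 0]],
  ],
)

```text
time_s: 5.5
tool_pos: [557.9, 154.4, 256.1]
tcp_rot: [[-0.917, -0.226, 0.33], [-0.212, 0.974, 0.077], [-0.339, 0.001, -0.941]]
ft_force: [0.3, -1.3, -0.3]
finger_gap: 0.1
finger_force: 0.0
```

```bash
python3 - <<'E'
from station import robot,camera
import cv2,numpy as np
a=camera("top")[125:275,195:395,::-1]; b=camera("side")[130:280,230:430,::-1]
cv2.imwrite("pics/both4.png",np.hstack([cv2.resize(x,(400,300),interpolation=cv2.INTER_CUBIC) for x in(a,b)]))
s=robot.sense();print(s['tool_pos'],s['ft_force'],s['tcp_rot'])
from geo import *
w=-np.array(s['tcp_rot'])[:,2]; tip=np.array(s['tool_pos'])-73*w
for n,o in(("top",(195,125)),("side",(230,130))): print(n,[(2*(proj(n,[tip-k*w])[0]-o)).round() for k in(0,30)])
E
```

```text
[558.33640015 153.28258887 256.98938025] [0.95787836 0.34270445 0.36802888] [[-0.91667331 -0.22383657  0.33106984]
 [-0.21018165  0.97462619  0.07699001]
 [-0.33990251  0.00098988 -0.94046015]]
top [array([121., 173.]), array([122., 164.])]
side [array([131.,  29.]), array([140.,  48.])]
```

View pics/both4.png

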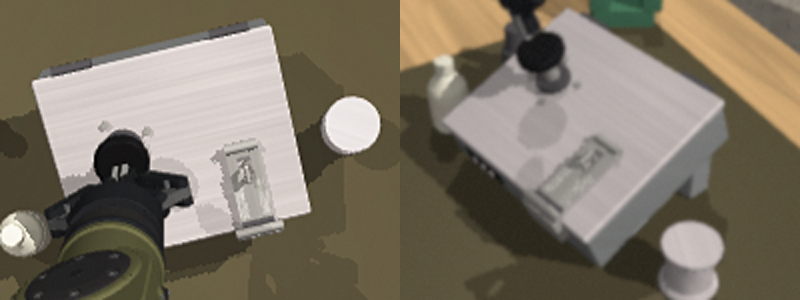

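The tips hover over the black head (top about (122,164), head centre (122,160)). I'll nudge 3 mm up the slope, then go down the axis.

Call:
move_arm(
  increments=[
    [[0.015, 0.004, -0.02], [0, 0, 0]],
    [[0.025, 0.006, -0.04], [0, 0, 0]],
    [[0.035, 0.008, -0.072], [0, 0, 0]],
    [[0.035, 0.008, -0.072], [0, 0, 0]],
    [[0.035, 0.008, -0.072], [0, 0, 0]],
  ],
)

```text
time_s: 6.1
tool_pos: [569.0, 156.0, 235.8]
tcp_rot: [[-0.917, -0.224, 0.331], [-0.21, 0.975, 0.077], [-0.34, 0.001, -0.94]]
ft_force: [0.2, 1.2, -0.2]
finger_gap: -0.2
finger_force: 0.0
```

Now in 1 mm steps: (0.0011, 0.00026, -0.0031) each.

Call:
move_arm(
  increments=[
    [[0.0022, 0.0005, -0.0063], [0, 0, 0]],
    [[0.0044, 0.001, -0.0125], [0, 0, 0]],
    [[0.0067, 0.0016, -0.0188], [0, 0, 0]],
    [[0.0089, 0.0021, -0.025], [0, 0, 0]],
    [[0.0111, 0.0026, -0.0313], [0, 0, 0]],
    [[0.0111, 0.0026, -0.0313], [0, 0, 0]],
  ],
)

```text
time_s: 6.7
tool_pos: [572.8, 157.3, 227.3]
tcp_rot: [[-0.916, -0.224, 0.333], [-0.21, 0.974, 0.078], [-0.342, 0.001, -0.94]]
ft_force: [-2.6, -0.0, 3.5]
finger_gap: 0.1
finger_force: 2.0
```

Call:
move_arm(
  increments=[
    [[0.0022, 0.0005, -0.0063], [0, 0, 0]],
    [[0.0044, 0.001, -0.0125], [0, 0, 0]],
    [[0.0044, 0.001, -0.0125], [0, 0, 0]],
    [[0.0044, 0.001, -0.0125], [0, 0, 0]],
  ],
)

```text
time_s: 7.1
tool_pos: [574.1, 157.6, 223.6]
tcp_rot: [[-0.916, -0.224, 0.333], [-0.21, 0.974, 0.078], [-0.342, 0.001, -0.94]]
ft_force: [-1.5, -0.2, 4.8]
finger_gap: -0.2
finger_force: 2.4
```

Call:
move_arm(
  increments=[
    [[0.0011, 0.0003, -0.0031], [0, 0, 0]],
    [[0.0022, 0.0005, -0.0063], [0, 0, 0]],
    [[0.0022, 0.0005, -0.0063], [0, 0, 0]],
    [[0.0022, 0.0005, -0.0063], [0, 0, 0]],
  ],
)

```text
time_s: 7.5
tool_pos: [574.8, 157.7, 221.7]
tcp_rot: [[-0.916, -0.224, 0.333], [-0.21, 0.975, 0.078], [-0.342, 0.002, -0.94]]
ft_force: [-2.4, 1.4, 4.4]
finger_gap: 0.2
finger_force: 2.6
```

Call:
move_arm(
  increments=[
    [[0.0011, 0.0003, -0.0031], [0, 0, 0]],
    [[0.0022, 0.0005, -0.0063], [0, 0, 0]],
    [[0.0022, 0.0005, -0.0063], [0, 0, 0]],
    [[0.0022, 0.0005, -0.0063], [0, 0, 0]],
  ],
)

```text
time_s: 7.9
tool_pos: [575.4, 157.9, 219.8]
tcp_rot: [[-0.916, -0.224, 0.333], [-0.21, 0.974, 0.078], [-0.342, 0.002, -0.94]]
ft_force: [-1.8, -0.0, 5.6]
finger_gap: -0.1
finger_force: 2.8
```

Call:
move_arm(
  increments=[
    [[0.0011, 0.0003, -0.0031], [0, 0, 0]],
    [[0.0022, 0.0005, -0.0063], [0, 0, 0]],
    [[0.0022, 0.0005, -0.0063], [0, 0, 0]],
  ],
)

```text
time_s: 8.2
tool_pos: [576.1, 158.0, 217.9]
tcp_rot: [[-0.916, -0.224, 0.333], [-0.21, 0.974, 0.078], [-0.342, 0.002, -0.94]]
ft_force: [-2.3, -0.7, 4.8]
finger_gap: 0.1
finger_force: 3.0
```

Call:
move_arm(
  increments=[
    [[0.0011, 0.0003, -0.0031], [0, 0, 0]],
    [[0.0017, 0.0004, -0.0047], [0, 0, 0]],
    [[0.0017, 0.0004, -0.0047], [0, 0, 0]],
  ],
)

```text
time_s: 8.5
tool_pos: [576.6, 158.1, 216.5]
tcp_rot: [[-0.916, -0.224, 0.333], [-0.21, 0.975, 0.078], [-0.342, 0.002, -0.94]]
ft_force: [-3.4, 0.1, 6.0]
finger_gap: 0.1
finger_force: 3.2
```

Call:
move_arm(
  increments=[
    [[0.0011, 0.0003, -0.0031], [0, 0, 0]],
    [[0.0017, 0.0004, -0.0047], [0, 0, 0]],
    [[0.0017, 0.0004, -0.0047], [0, 0, 0]],
  ],
)

```text
time_s: 8.8
tool_pos: [577.1, 158.3, 215.2]
tcp_rot: [[-0.916, -0.224, 0.333], [-0.21, 0.974, 0.078], [-0.342, 0.002, -0.94]]
ft_force: [-2.7, 0.2, 5.7]
finger_gap: -0.0
finger_force: 3.3
```

Call:
move_arm(
  increments=[
    [[0.0011, 0.0003, -0.0031], [0, 0, 0]],
    [[0.0017, 0.0004, -0.0047], [0, 0, 0]],
    [[0.0017, 0.0004, -0.0047], [0, 0, 0]],
  ],
)

```text
time_s: 9.1
tool_pos: [577.6, 158.3, 213.8]
tcp_rot: [[-0.916, -0.224, 0.333], [-0.21, 0.975, 0.078], [-0.342, 0.002, -0.94]]
ft_force: [-3.5, 0.0, 5.9]
finger_gap: 0.1
finger_force: 3.5
```

Call:
move_arm(
  increments=[
    [[0.0011, 0.0003, -0.0031], [0, 0, 0]],
    [[0.0017, 0.0004, -0.0047], [0, 0, 0]],
    [[0.0017, 0.0004, -0.0047], [0, 0, 0]],
  ],
)

```text
time_s: 9.4
tool_pos: [578.1, 158.5, 212.4]
tcp_rot: [[-0.916, -0.224, 0.333], [-0.21, 0.974, 0.078], [-0.342, 0.002, -0.94]]
ft_force: [-3.1, -0.4, 7.1]
finger_gap: 0.1
finger_force: 3.6
```

Call:
move_arm(
  increments=[
    [[0.0011, 0.0003, -0.0031], [0, 0, 0]],
    [[0.0017, 0.0004, -0.0047], [0, 0, 0]],
    [[0.0017, 0.0004, -0.0047], [0, 0, 0]],
  ],
)

```text
time_s: 9.7
tool_pos: [578.5, 158.6, 211.2]
tcp_rot: [[-0.916, -0.224, 0.333], [-0.21, 0.974, 0.078], [-0.342, 0.001, -0.94]]
ft_force: [-5.1, -1.4, 10.2]
finger_gap: 0.2
finger_force: 5.7
```

Contact with the part: the force jumped to about 11.4 N. I'll press 0.9 mm more and hold.

Call:
move_arm(
  increments=[
    [[0.0005, 0.0001, -0.0014], [0, 0, 0]],
    [[0.001, 0.0002, -0.0028], [0, 0, 0]],
    [[0.001, 0.0002, -0.0028], [0, 0, 0]],
  ],
)

```text
time_s: 10.0
tool_pos: [578.6, 158.6, 210.8]
tcp_rot: [[-0.916, -0.224, 0.333], [-0.21, 0.974, 0.078], [-0.342, 0.002, -0.94]]
ft_force: [-8.0, -1.3, 14.4]
finger_gap: -0.3
finger_force: 8.0
```

Call:
move_arm(
  increments=[
    [[0.0006, 0.0001, -0.0016], [0, 0, 0]],
    [[0.0006, 0.0001, -0.0016], [0, 0, 0]],
    [[0.0006, 0.0001, -0.0016], [0, 0, 0]],
    [[0.0006, 0.0001, -0.0016], [0, 0, 0]],
    [[0.0006, 0.0001, -0.0016], [0, 0, 0]],
    [[0.0006, 0.0001, -0.0016], [0, 0, 0]],
    [[0.0006, 0.0001, -0.0016], [0, 0, 0]],
    [[0.0006, 0.0001, -0.0016], [0, 0, 0]],
    [[0.0006, 0.0001, -0.0016], [0, 0, 0]],
    [[0.0006, 0.0001, -0.0016], [0, 0, 0]],
  ],
)

```text
time_s: 11.0
tool_pos: [578.7, 158.6, 210.6]
tcp_rot: [[-0.916, -0.224, 0.333], [-0.21, 0.974, 0.078], [-0.342, 0.002, -0.94]]
ft_force: [-9.5, -2.0, 15.9]
finger_gap: 0.2
finger_force: 9.2
```

Call:
move_arm(
  increments=[
    [[0, 0, 0], [0, 0, 0]],
    [[0, 0, 0], [0, 0, 0]],
    [[0, 0, 0], [0, 0, 0]],
    [[0, 0, 0], [0, 0, 0]],
    [[0, 0, 0], [0, 0, 0]],
  ],
)

```text
time_s: 11.5
tool_pos: [578.7, 158.6, 210.6]
tcp_rot: [[-0.916, -0.224, 0.333], [-0.21, 0.974, 0.078], [-0.342, 0.002, -0.94]]
ft_force: [-8.8, -1.7, 15.5]
finger_gap: 0.2
finger_force: 9.2
```

Held at about 18 N for 1.5 s. Now I'll retreat along the axis.

Call:
move_arm(
  increments=[
    [[-0.011, -0.0026, 0.031], [0, 0, 0]],
    [[-0.022, -0.005, 0.063], [0, 0, 0]],
    [[-0.044, -0.01, 0.125], [0, 0, 0]],
    [[-0.078, -0.018, 0.22], [0, 0, 0]],
    [[-0.11, -0.026, 0.313], [0, 0, 0]],
    [[-0.11, -0.026, 0.313], [0, 0, 0]],
    [[-0.11, -0.026, 0.313], [0, 0, 0]],
    [[-0.11, -0.026, 0.313], [0, 0, 0]],
  ],
)

```text
time_s: 12.3
tool_pos: [545.3, 150.6, 301.7]
tcp_rot: [[-0.917, -0.224, 0.331], [-0.211, 0.975, 0.077], [-0.34, 0.001, -0.941]]
ft_force: [1.1, 0.1, -0.5]
finger_gap: -0.4
finger_force: 0.0
```

```bash
python3 - <<'E'
from station import robot,camera
import cv2,numpy as np
a=camera("top")[125:275,195:395,::-1]; b=camera("side")[130:280,230:430,::-1]
cv2.imwrite("pics/both5.png",np.hstack([cv2.resize(x,(400,300),interpolation=cv2.INTER_CUBIC) for x in(a,b)]))
s=robot.sense();print(s['tool_pos'],s['ft_force'])
E
```

```text
[545.32359873 150.59137622 301.51622445] [-0.39498431 -0.34453497 -0.30854746]
```

View pics/both5.png

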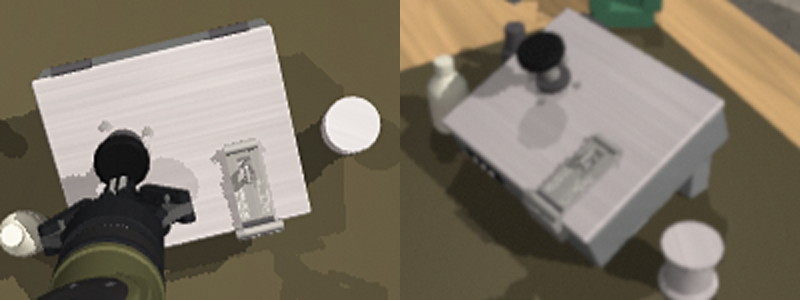

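The plunger head is back up at (541,49) in the side view, the hasp is still closed, and the spool and bottle are unmoved.

```bash
python3 -c "
from station import job
print(job.job_done())"
```

```text
the job is handed in; nothing more can be done
None
```

The job is handed in (no verdict was returned): the hasp lies flat with the staple through its slot, I held the plunger on the part at about 18 N for 1.5 s, it sprang back up, and the arm touched none of the bystanders.

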